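# Count along the spice rack and push the tin into the third gap

### The arm

A 6-joint arm with a two-finger parallel gripper is mounted at the origin on the work surface. World frame = base frame: x ahead of the robot, y to its left, z up, the work surface at z = 0. Lengths are in m, angles in rad, forces in N, time in s.
With the tool pointing down it reaches from about 0.35 to 0.85 m from the base axis. Payload 8.1 kg.
Tool frame: the origin (TCP) lies at the very end of the fingers, on their centre line; the grasp point (between the pads) lies 19 mm behind it; z points along the fingers, y is the line along which they close (so a half turn about z gives the same grasp; the last joint's range is limited). The gripper opens to 93 mm and grips with 3 to 60 N. Pads are 15 mm wide; open, the fingers measure 128 mm over their backs; the gripper's body (75 mm by 188 mm) begins 65 mm behind the grasp point.
Start: joints at [1.058, 0.13, 1.488, -0, 1.523, -0.085], TCP at [0.249, 0.546, 0.219] pointing down, gripper open.
Joint ranges: [-2.96, 2.96], [-0.89, 2.26], [0.02, 2.5], [-1.34, 4.48], [0, 2.73], [-2.66, 2.66]. Speed limits (rad/s): [2.39, 2.39, 2.79, 3.14, 3.14, 3.14].

### API

Orientations are given as a rotation vector (axis times angle).
In Python, from plant import robot gives the robot as it stands. The module is installed in compiled form; this text tells all that it offers.
- The arm moves only by the tool play_rows, never from a script. Its argument "increments" is text: rows parted by semicolons, each of 5 numbers parted by spaces: the shift along the tool's x, y, z in mm, then the turn about the tool's z in degrees, then the closure, from -1 (fully open) to 1 (shut). In form: dx dy dz yaw claw; .... A call has 1 to 20 rows; each row is the pose to reach, as a shift and turn from the pose commanded when the call began, along the tool's axes at that moment; what a row does not reach only later rows make up. A row lasts 1/10 s, in which the tool goes at most 50 mm and 8.59 degrees, less where a joint would pass 70% of its speed; a pose out of reach is approached as far as the arm can. A call with a gripper value outside its range is refused whole. The fingers move at their own pace and stop on an object; "force" is the grip in N (left out, the last holds). Time passes only in rows, so rows that repeat a pose let the fingers close. It gives the time, the measured TCP pose, the force, the opening and the grip force at its end, in the units of the state.
- robot.read_state(): the state, without advancing time (a new reading comes with each control period).
- robot.read_camera(name): name is "side" or "top"; returns the picture (420x560x3 uint8, blue, green, red); there is no depth.
- robot.calibration(name): a dict with "vertical_fov" (degrees; the focal length in pixels is half the picture's height over the tangent of half this angle, whatever the lens; pixels are square), "cx", "cy" (the principal point, pixels), "rvec" (rotation vector, rad) and "tvec" (3), from world to camera coordinates, as OpenCV has them. Camera axes: x right, y down, z forward; pixel columns grow to the right and rows downward; lengths in m; the calibration is good to about 2 mm. A picture is of the moment at which its call begins. calibration takes no time and is no camera call.
- robot.close_job(): hands the job in; it is judged then, once.
Trained networks look in the newest picture that a camera, given by its name, has taken for a name from the list of things; names that differ only in an ending like _2 or _b are one class to them, and where a whole thing is asked for, a point or a joint stands for the part that bears it (a point fixed in the world has none). Each returns a list of dicts, best first, with "conf" (0 to 1); they miss things now and then, are a little off and sometimes report something else, mostly with a low value. They report only what shows in the picture. A call takes as long as a camera call. They do not tell look-alikes from the thing itself.
- robot.recognise(camera, query): "centre" ([x, y, z] in m, in world coordinates, good to about 4 mm: the middle of the surface that is visible of it).
- robot.regions_of(camera, query): "pixels" (420x560 bool, what is visible of it).
- robot.landmark_of(camera, query): "centre" ([x, y, z] in m, in world coordinates, good to about 4 mm: a listed point, or the origin of a listed thing).
The state is a dict: "t": time; "q": joint angles; "dq": joint speeds; "joint_torque": joint torques, N m; "tool_pos": TCP position; "orientation": TCP orientation; "force": force on the tool from outside, world axes, zero at the start; "wrist_torque": the same for the moment, N m; "opening": finger opening in m; "gripper_force": force on a finger pad.
Only numpy, scipy, OpenCV 4.12 (cv2) and the standard library are available. Lean on these libraries where they do the work, as an engineer would, in place of code of your own. Each camera call takes 0.05 s, during which the arm holds its last target. There are 200 camera calls.

### The job

Starting at the end of the spice rack with the tall turned post, run a fingertip along the sprung steel rail on the back of the rack, keeping it pressed lightly down, and count the gaps between the dividers, full or empty, until your finger stands at the third. Then push the small rectangular tin along the counter, narrow end first, into that third gap until it is fully home against the rack's back panel, and take the hand away. Only push the tin, never lift or tip it, and do not disturb the jars, the mug or the mill.

Things in the scene. Friction and masses are not known exactly. Their poses are not given: they have to be found in the camera images.
- rack: Fixed wooden rack. Origin: on the counter, mid-row; y runs along the row, -x is the open front. Seven dividers 8 mm thick, 40 mm high, at y = -150, -100 ... 150 mm, front ends rounded, at x = -15 mm; between them six gaps 42 mm wide, centred at y = -125, -75, -25, 25, 75, 125 mm, floored by the counter. Back panel 50 mm high, front face at x = 30 mm, closes all gaps. Two gaps hold jars.
- rail: Level steel rail behind the back panel: 300 mm long (y), 14 mm wide (x), 10 mm thick. Origin: middle of its top face, at rack x = 46 mm, y = 0, 72 mm above the counter when free. On springs: it goes straight down, staying level, up to 12 mm under a fingertip (about 1 N to start it, 3 N at 6 mm, 5 N at 12 mm, then a hard stop) and springs back.
- end_post: Fixed turned wooden post, 26 mm across, 98 mm high, in line with the rail at rack x = 46 mm, at one end of the rack: rack y = +172 or -172 mm, which changes from start to start. Counting starts here. Origin: centre of its foot on the counter; axes parallel to the rack's.
- end_block: Fixed low wooden block, 26 x 26 mm, 30 mm high, at the other end of the rack from the post, origin at the centre of its underside. Counting does not start here.
- tin: Loose closed dark metal tin with a bright lid, rectangular, about 120 g, 50 mm long (its x), 34 mm wide (its y), 46 mm high, standing upright on the counter in front of the rack. Origin: centre of its underside. Fully home in a gap its x axis is parallel to the rack's x, its origin is at rack x = 5 mm, and 5 mm of its length stands out past the rounded front ends of the dividers.
- jar_a: Bystander: round amber glass jar, 36 mm across, 48 mm high, standing in the gap at rack y = 75 mm. Origin: centre of its underside.
- jar_b: Bystander: a like jar, 36 mm across, 48 mm high, in the gap at rack y = -75 mm. Origin: centre of its underside.
- mug: Bystander: white mug, 76 mm across, 85 mm high, on the counter well to the left of the rack. Origin: centre of its underside.
- mill: Bystander: dark wooden pepper mill, 54 mm across, 130 mm high, on the counter well to the right of the rack. Origin: centre of its underside.
Things that resemble listed ones, but are neither listed nor needed, are in the scene too. Leave any purple look-alike of the tin alone.

How it is judged:
By the outcome, as a careful person would: the job done as asked, in the order asked, and still so for the second after the job is handed in, with the robot touching nothing.
It also fails if it takes over 72 s, if anything falls off the work surface, if the arm or the gripper's body presses on something with over 40 N, if the wrist force passes 120 N, or if a joint passes its speed limit or range.

## Working session

There is one attempt and no reset: what is moved stays moved. The work goes in short steps, Python scripts to look and compute and a tool call to move; the robot and the scene stay as the last step left them, time stands still between calls to the robot, and variables do not carry over. Pictures are saved under pics/ and viewed, at most 10 in all, crops included, and the job is handed in when it is done.

Besides the shell and the picture viewer there is one more tool, called after "Request:" in YAML: its name, and indented under it one key for each argument. play_rows: Moves the arm, as the interface text tells. Its arguments: {"type":"object","properties":{"increments":{"type":"string"},"force":{"type":"number"}},"required":["increments"]}

```bash
mkdir -p pics; python3 - <<'E'
from plant import robot
import cv2,numpy as np
s=robot.read_state();print(s['t'],s['tool_pos'],s['orientation'],s['opening'])
for c in('top','side'):
    im=robot.read_camera(c);cv2.imwrite(f'pics/{c}0.png',im)
    k=robot.calibration(c);print(c,k)
    for n in('rack','rail','end_post','end_block','tin','jar_a'):
        print(n,[(np.round(d['centre'],3).tolist(),round(d['conf'],2)) for d in robot.landmark_of(c,n)][:4])
E
```

```text
0.0 [0.24860571 0.54543846 0.21756233] [-6.66749697e-01 -3.06944343e+00  2.81704660e-03] 0.09318289412940668
top {'vertical_fov': 57.99451597232869, 'cx': 281.0275146354058, 'cy': 206.21885922550172, 'rvec': array([ 2.10950508, -2.10185072,  0.24261104]), 'tvec': array([-0.013836  ,  0.58263657,  0.84676422])}
rack [([0.647, -0.016, -0.0], 0.95)]
rail [([0.668, -0.192, 0.003], 0.72), ([0.69, -0.02, 0.073], 0.64)]
end_post [([0.666, -0.191, 0.003], 0.49)]
end_block [([0.71, 0.151, 0.001], 0.52)]
tin [([0.454, -0.219, -0.002], 0.9), ([0.49, -0.065, 0.006], 0.73), ([0.515, 0.061, 0.001], 0.55)]
jar_a [([0.658, 0.058, -0.002], 0.68), ([0.641, -0.089, 0.003], 0.65), ([0.67, -0.187, 0.001], 0.19)]
side {'vertical_fov': 49.64646360930865, 'cx': 277.3006443595971, 'cy': 207.96193277133173, 'rvec': array([ 2.22879618, -0.54130763,  0.26147773]), 'tvec': array([-0.52286291,  0.23261532,  0.7777224 ])}
rack [([0.644, -0.015, 0.004], 0.8), ([0.66, 0.054, -0.001], 0.31)]
rail [([0.69, -0.021, 0.072], 0.68), ([0.489, -0.066, 0.003], 0.63)]
end_post [([0.67, -0.192, 0.004], 0.58)]
end_block [([0.711, 0.152, -0.001], 0.62)]
tin [([0.489, -0.065, 0.003], 0.83), ([0.507, 0.059, 0.001], 0.81), ([0.458, -0.218, 0.001], 0.79)]
jar_a [([0.643, -0.093, -0.003], 0.68), ([0.656, 0.054, 0.0], 0.45)]
```

View pics/top0.png

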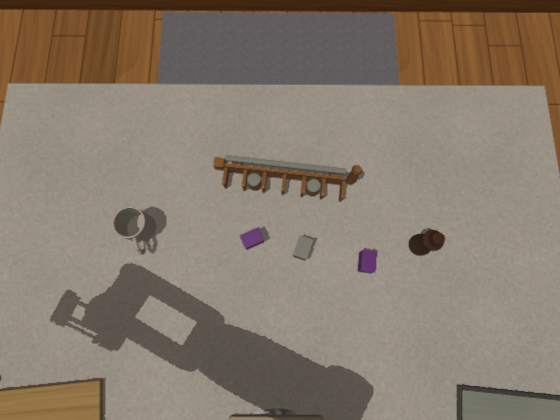

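View pics/side0.png

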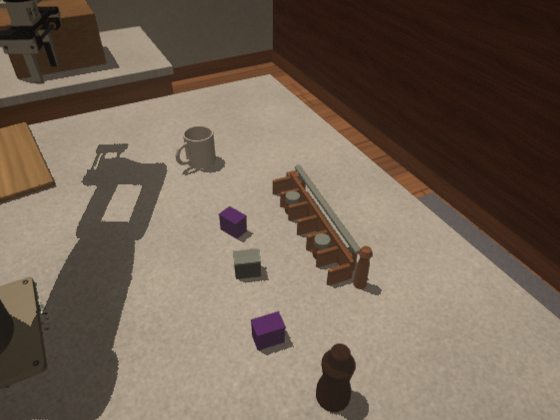

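Viewed: the real tin has the grey lid, at about (304,247) in the top view. The two purple look-alikes are at (252,238) and (368,261). The tall post is at the rack's right end (355,172), at rack −y, and the low block is at (219,162). That makes the third gap rack y = −25, and it is empty. Next I'll refine the rack and tin yaw.

```bash
cat > h.py <<'E'
from plant import robot
import cv2,numpy as np
from scipy.spatial.transform import Rotation as R
def proj(c,P):
    k=robot.calibration(c);f=210/np.tan(np.radians(k['vertical_fov']/2))
    K=np.array([[f,0,k['cx']],[0,f,k['cy']],[0,0,1]]);return K,k
def unproj(c,px,z):
    K,k=proj(c,0);Rm=cv2.Rodrigues(k['rvec'])[0];o=-Rm.T@k['tvec'].ravel()
    d=(Rm.T@np.linalg.inv(K)@np.c_[px,np.ones(len(px))].T).T
    return (o+d*((z-o[2])/d[:,2])[:,None])
def inc(pos,yaw=None):
    "shift in tool axes (mm) & turn (deg) to world pos, tool-y yaw in deg"
    s=robot.read_state();M=R.from_rotvec(s['orientation']).as_matrix()
    y=np.degrees(np.arctan2(M[1,1],M[0,1]))
    print('t',round(s['t'],2),'pos',np.round(s['tool_pos'],4),'F',np.round(s['force'],2),'yaw',round(y,2),'->',np.round(M.T@(np.array(pos)-s['tool_pos'])*1000,1),None if yaw is None else round(y-yaw,2))
E
python3 - <<'E'
from h import *
im=robot.read_camera('top')
def lines(n,z,near):
    for d in robot.regions_of('top',n)[:4]:
        v,u=np.nonzero(d['pixels']);
        if len(u)<20: continue
        W=unproj('top',np.c_[u,v].astype(float),z)[:,:2].astype(np.float32)*1000
        c,wh,a=cv2.minAreaRect(W);print(n,round(d['conf'],2),len(u),np.round(c,1),np.round(wh,1),round(a,1),'mean col',im[d['pixels']].mean(0).round())
lines('rail',.072,0);lines('tin',.046,0);lines('end_post',.098,0);lines('end_block',.03,0)
# lid by colour: crop
cv2.imwrite('pics/crop.png',cv2.resize(im[140:280,200:380],None,fx=4,fy=4,interpolation=cv2.INTER_CUBIC))
E
```

```text
rail 0.56 708 [686.7 -23.3] [296.1  19.5] 83.0 mean col [ 99. 110. 111.]
rail 0.31 319 [482.2 -62.9] [34.1 52.8] 72.2 mean col [107. 117. 118.]
tin 0.94 376 [ 453.2 -216.9] [41.6 53.5] 82.9 mean col [100.  54.  92.]
tin 0.87 303 [484.8 -64.6] [34.  53.3] 71.3 mean col [107. 118. 119.]
tin 0.54 329 [506.9  57.5] [39.5 49.8] 23.0 mean col [109.  63. 102.]
end_post 0.51 197 [ 652.7 -183.7] [23.6 52.8] 59.8 mean col [42. 65. 91.]
end_post 0.31 634 [675.7 -23.7] [285.6  17.4] 83.6 mean col [ 99. 110. 111.]
```

View pics/crop.png

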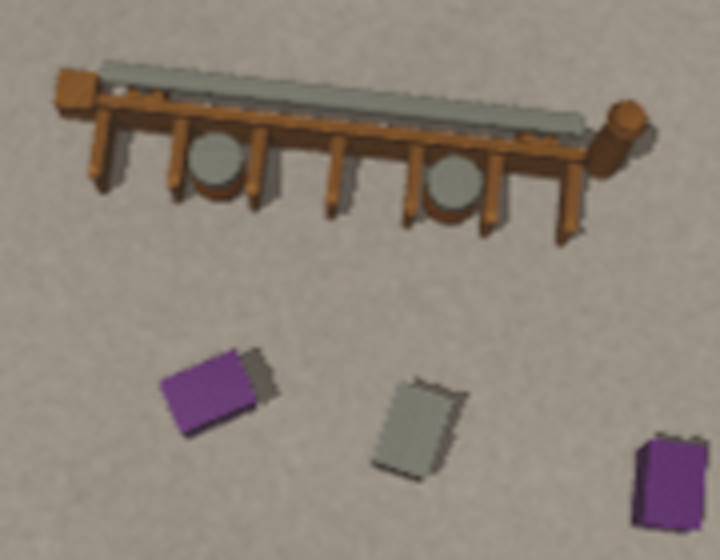

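The crop shows the third gap from the post (right), between the dividers at crop x≈332 and 410, is empty. The second gap holds a jar. The tin is at about (0.487,-0.065), with yaw ≈ −18°.

```bash
cat >> h.py <<'E'
O=np.array([.644,-.016]);TH=np.radians(-6.9)
def rk(x,y,z): # rack mm -> world
    c,s=np.cos(TH),np.sin(TH);return np.r_[O+np.array([c*x-s*y,s*x+c*y])/1000,z/1000]
E
python3 -c "
from h import *
inc(rk(46,-138,140),-6.9);print(rk(46,-138,140),robot.read_state()['q'])"
```

```text
t 0.95 pos [0.2489 0.5459 0.2186] F [-0.77 -0.76  0.12] yaw 65.49 -> [-678.2 -465.    78.6] 72.39
[ 0.67308795 -0.15852681  0.14      ] [ 1.05759673e+00  1.30391924e-01  1.48821016e+00 -7.57894376e-06
  1.52298760e+00 -8.53873243e-02]
```

Request:
play_rows:
  increments: "-100 -69 0 10 1;-200 -137 0 20 1;-300 -206 0 30 1;-400 -274 0 40 1;-500 -343 0 50 1;-600 -411 0 60 1;-678 -465 0 72.4 1;-678 -465 0 72.4 1;-678 -465 0 72.4 1;-678 -465 0 72.4 1;-678 -465 0 72.4 1;-678 -465 0 72.4 1;-678 -465 0 72.4 1;-678 -465 0 72.4 1;-678 -465 0 72.4 1;-678 -465 0 72.4 1;-678 -465 0 72.4 1;-678 -465 0 72.4 1;-678 -465 0 72.4 1;-678 -465 0 72.4 1"
  force: 20

```text
t: 2.95
tool_pos: [0.6726, -0.1573, 0.2187]
orientation: [-2.35, -2.084, -0.0]
force: [0.2, -0.8, 0.5]
opening: 0.0003
gripper_force: 0.0
```

```bash
python3 -c "
from h import *
inc(rk(46,-138,90),-6.9);print(robot.read_state()['opening'])"
```

```text
t 2.95 pos [ 0.6726 -0.1573  0.2187] F [ 0.18 -0.78  0.49] yaw -6.86 -> [ -1.2   0.7 128.7] 0.04
0.0003094877727818176
```

Request:
play_rows:
  increments: "-1 1 40 0 1;-1 1 80 0 1;-1 1 115 0 1;-1 1 135 0 1;-1 1 142 0 1;-1 1 145 0 1;-1 1 148 0 1;-1 1 150 0 1;-1 1 151 0 1;-1 1 151 0 1;-1 1 151 0 1"

```text
t: 4.05
tool_pos: [0.6746, -0.1598, 0.0687]
orientation: [2.35, 2.082, 0.002]
force: [2.3, 0.8, 2.2]
opening: 0.0006
gripper_force: 1.1
```

```bash
python3 -c "
from h import *
inc(rk(46,-25,68),-6.9)
im=robot.read_camera('side');cv2.imwrite('pics/s1.png',cv2.resize(im[120:320,220:420],None,fx=3,fy=3))
for i in range(4): inc(rk(46,-25,68),-6.9);robot.read_camera('top')"
```

```text
t 4.05 pos [ 0.6746 -0.1598  0.0687] F [2.25 0.76 2.18] yaw -6.91 -> [114.   -1.6   0.6] -0.01
t 4.1 pos [ 0.6744 -0.1598  0.0685] F [1.13 0.62 2.09] yaw -6.91 -> [114.1  -1.5   0.5] -0.01
t 4.15 pos [ 0.6743 -0.1598  0.0683] F [ 1.84 -0.22  2.22] yaw -6.92 -> [114.1  -1.4   0.3] -0.02
t 4.2 pos [ 0.6742 -0.1598  0.0682] F [1.62 0.92 2.5 ] yaw -6.91 -> [114.1  -1.3   0.2] -0.01
t 4.25 pos [ 0.6742 -0.1598  0.0681] F [ 1.83 -0.01  2.39] yaw -6.92 -> [ 1.141e+02 -1.200e+00  1.000e-01] -0.02
```

View pics/s1.png

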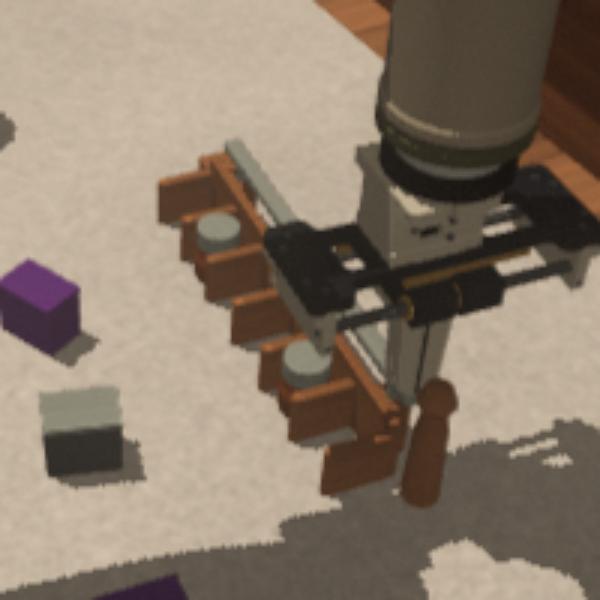

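The finger is on the rail beside the post, pressing it down about 4 mm at 2.3 N. Next I'll slide it to the third gap.

Request:
play_rows:
  increments: "7 0 0 0 1;14 0 0 0 1;21 0 0 0 1;28 0 0 0 1;35 0 0 0 1;42 0 0 0 1;49 0 0 0 1;56 0 0 0 1;63 0 0 0 1;70 0 0 0 1;77 0 0 0 1;84 0 0 0 1;91 0 0 0 1;98 0 0 0 1;105 0 0 0 1;111 0 0 0 1;114 0 0 0 1;114 0 0 0 1;114 0 0 0 1;114 0 0 0 1"

```text
t: 6.3
tool_pos: [0.6874, -0.046, 0.0676]
orientation: [-2.351, -2.083, -0.001]
force: [0.2, 1.4, 2.5]
opening: 0.0006
gripper_force: 1.2
```

```bash
python3 -c "
from h import *
inc(rk(46,-25,68),-6.9)
inc(rk(-147,-115,120),-6.9)
c=np.array([.487,-.065])-O;print(c@[np.cos(TH),np.sin(TH)],c@[-np.sin(TH),np.cos(TH)])"
```

```text
t 6.3 pos [ 0.6874 -0.046   0.0676] F [0.16 1.36 2.46] yaw -6.91 -> [-0.5 -0.7 -0.4] -0.01
t 6.3 pos [ 0.6874 -0.046   0.0676] F [0.16 1.36 2.46] yaw -6.91 -> [ -90.4 -193.7  -52.5] -0.01
-0.14997619758002526 -0.06750659345158243
```

Request:
play_rows:
  increments: "0 0 0 0 1;0 0 -30 0 1;0 0 -65 0 1;-30 -65 -65 0 1;-60 -130 -65 0 1;-90 -196 -65 0 1;-90 -196 -65 0 1;-90 -196 -65 0 1;-90 -196 -30 0 1;-90 -196 10 0 1;-90 -196 40 0 1;-90 -196 54 0 1;-90 -196 56 0 1;-90 -196 56 0 1;-90 -196 56 0 1"

```text
t: 7.8
tool_pos: [0.4836, -0.1127, 0.0134]
orientation: [2.349, 2.082, 0.002]
force: [0.1, 0.4, -0.0]
opening: 0.0005
gripper_force: 0.0
```

```bash
python3 -c "
from h import *
inc(rk(-150,-49.5,12),-6.9)"
```

```text
t 7.8 pos [ 0.4836 -0.1127  0.0134] F [ 0.12  0.44 -0.04] yaw -6.91 -> [65.7 -2.4  1.4] -0.01
```

Request:
play_rows:
  increments: "5 0 0 0 1;10 0 0 0 1;14 0 0 0 1;17 0 0 0 1;20 0 0 0 1;23 0 0 0 1;26 0 0 0 1;29 0 0 0 1;32 0 0 0 1;35 0 0 0 1;38 0 0 0 1;41 0 0 0 1;44 0 0 0 1;47 0 0 0 1;50 0 0 0 1;53 0 0 0 1;56 0 0 0 1;59 0 0 0 1;61 0 0 0 1;61 0 0 0 1"

```text
t: 9.8
tool_pos: [0.4893, -0.0511, 0.0115]
orientation: [-2.351, -2.083, -0.0]
force: [0.3, 1.0, -0.8]
opening: 0.0005
gripper_force: 0.0
```

```bash
python3 - <<'E'
from h import *
inc(rk(-150,-49.5,12),-6.9)
im=robot.read_camera('top')
cv2.imwrite('pics/t2.png',cv2.resize(im[140:290,220:370],None,fx=4,fy=4,interpolation=cv2.INTER_CUBIC))
im=robot.read_camera('side')
cv2.imwrite('pics/s2.png',cv2.resize(im[150:300,180:380],None,fx=4,fy=4,interpolation=cv2.INTER_CUBIC))
for c in('side','top'):
  print([np.round(d['centre'],3).tolist() for d in robot.landmark_of(c,'tin')])
E
```

```text
t 9.8 pos [ 0.4893 -0.0511  0.0115] F [ 0.3   0.95 -0.84] yaw -6.9 -> [ 3.9 -0.6 -0.5] 0.0
[[0.491, -0.025, 0.0], [0.458, -0.218, 0.002]]
[[0.515, 0.059, -0.001], [0.454, -0.221, -0.003], [0.489, -0.027, 0.003]]
```

View pics/s2.png

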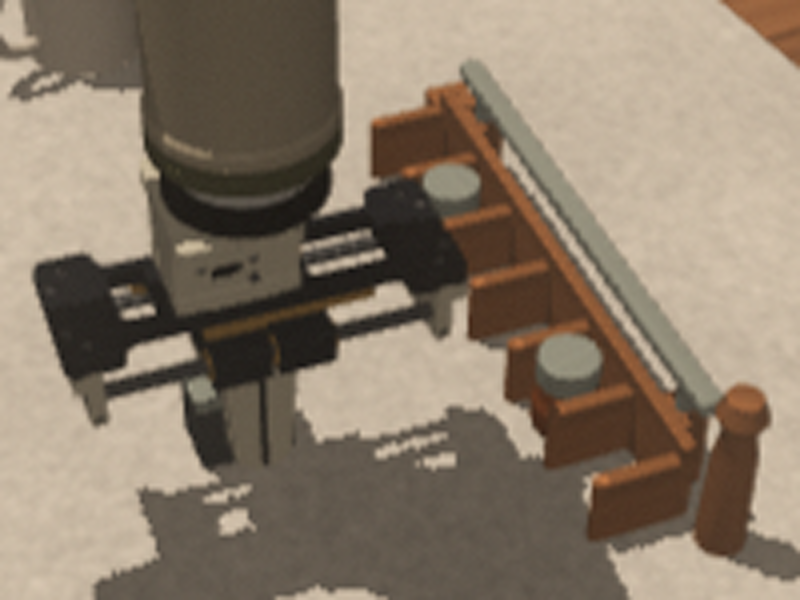

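Request:
play_rows:
  increments: "2 0 0 0 1;4 0 0 0 1;4 0 0 0 1;4 0 0 0 1;-5 0 0 0 1;-25 0 0 0 1;-25 0 -40 0 1;-25 0 -90 0 1;-60 -100 -180 0 1;-60 -200 -180 0 1;-60 -200 -180 0 1;-60 -200 -180 0 1;-60 -200 -180 0 1"

```text
t: 11.3
tool_pos: [0.2818, -0.0875, 0.1927]
orientation: [2.35, 2.082, 0.0]
force: [-0.6, -0.3, 0.7]
opening: 0.0006
gripper_force: 0.0
```

```bash
python3 - <<'E'
from h import *
inc(rk(-205,-25,120),83.1)
im=robot.read_camera('top')
cv2.imwrite('pics/t3.png',cv2.resize(im[140:290,220:370],None,fx=4,fy=4,interpolation=cv2.INTER_CUBIC))
for d in robot.regions_of('top','tin')[:4]:
    v,u=np.nonzero(d['pixels']);W=unproj('top',np.c_[u,v].astype(float),.046)[:,:2].astype(np.float32)*1000
    c,wh,a=cv2.minAreaRect(W);print(np.round(c,1),np.round(wh,1),round(a,1),im[d['pixels']].mean(0).round())
E
```

```text
t 11.3 pos [ 0.2818 -0.0875  0.1927] F [-0.6  -0.27  0.65] yaw -6.93 -> [ 89.6 145.8  72.8] -90.03
[ 453.4 -217.7] [42.9 54.1] 83.1 [78. 46. 73.]
[507.3  55.9] [41.8 52.6] 25.7 [108.  65. 102.]
[486.8 -22.9] [36. 53.] 89.8 [107. 118. 119.]
```

View pics/t3.png

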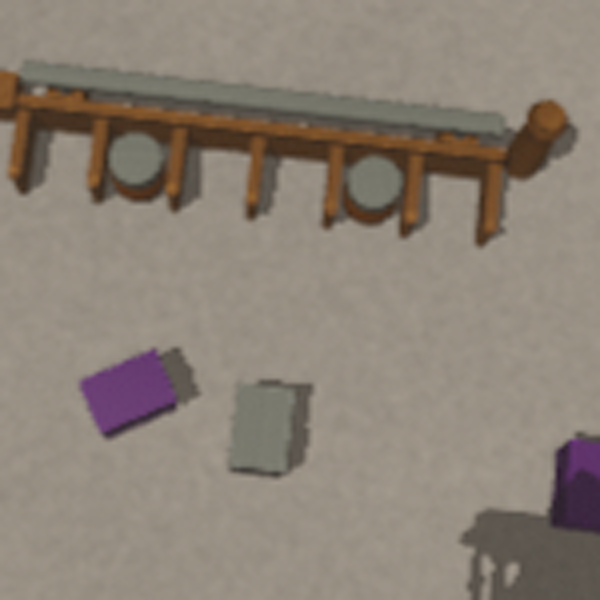

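```bash
python3 - <<'E'
from h import *
def f(p,z):
    p=np.array(p,float)/4+[220,140]-.375
    d=unproj('top',p,z)[:,:2]-O
    return np.c_[d@[np.cos(TH),np.sin(TH)],d@[-np.sin(TH),np.cos(TH)]].round(4)*1000
print(f([(20,140),(98,150),(178,155),(257,165),(336,172),(413,185),(491,195)],.04))
print(f([(234,429),(294,429),(264,429)],.046))
print(f([(238,385),(298,388),(290,473),(230,470)],.046))
E
```

```text
[[   7.8  148.6]
 [   7.4   98.9]
 [  10.4   48.5]
 [  10.1   -1.6]
 [  11.8  -51.4]
 [   9.4 -100.3]
 [   9.  -149.5]]
[[-157.2   -8.1]
 [-152.8  -43.8]
 [-155.   -26. ]]
[[-130.5   -7.2]
 [-127.8  -43.4]
 [-179.2  -44.5]
 [-181.8   -8.8]]
```

Request:
play_rows:
  increments: "45 70 0 -9 1;88 136 0 -18 1;88 136 0 -27 1;88 136 0 -36 1;88 136 0 -45 1;88 136 0 -54 1;88 136 0 -63 1;88 136 0 -72 1;88 136 0 -81 1;88 136 0 -90 1;88 136 0 -90 1;88 136 0 -90 1;88 136 40 -90 1;88 136 80 -90 1;88 136 120 -90 1;88 136 155 -90 1;88 136 175 -90 1;88 136 181 -90 1;88 136 181 -90 1;88 136 181 -90 1"

```text
t: 13.4
tool_pos: [0.4304, -0.0163, 0.0118]
orientation: [0.191, 3.134, -0.0]
force: [0.3, 0.1, 0.3]
opening: 0.0004
gripper_force: 0.0
```

```bash
python3 -c "
from h import *
inc(rk(-75,-26,12),83.1);inc(rk(-27.5,-26,12),83.1)"
```

```text
t 13.4 pos [ 0.4304 -0.0163  0.0118] F [0.32 0.13 0.33] yaw 83.04 -> [-1.371e+02  1.000e-01 -0.000e+00] -0.06
t 13.4 pos [ 0.4304 -0.0163  0.0118] F [0.32 0.13 0.33] yaw 83.04 -> [-1.846e+02  1.000e-01  0.000e+00] -0.06
```

Request:
play_rows:
  increments: "-10 0 0 0 1;-18 0 0 0 1;-24 0 0 0 1;-30 0 0 0 1;-36 0 0 0 1;-42 0 0 0 1;-48 0 0 0 1;-54 0 0 0 1;-60 0 0 0 1;-66 0 0 0 1;-72 0 0 0 1;-78 0 0 0 1;-84 0 0 0 1;-90 0 0 0 1;-96 0 0 0 1;-102 0 0 0 1;-108 0 0 0 1;-114 0 0 0 1;-120 0 0 0 1;-122 0 0 0 1"

```text
t: 15.4
tool_pos: [0.5511, -0.0309, 0.0108]
orientation: [0.189, 3.135, -0.0]
force: [-3.3, 0.0, 2.0]
opening: 0.0005
gripper_force: 1.2
```

```bash
python3 - <<'E'
from h import *
inc(rk(-27.5,-26,12),83.1)
im=robot.read_camera('top')
cv2.imwrite('pics/t4.png',cv2.resize(im[140:290,220:370],None,fx=4,fy=4,interpolation=cv2.INTER_CUBIC))
E
```

```text
t 15.4 pos [ 0.5511 -0.0309  0.0108] F [-3.25  0.02  1.98] yaw 83.09 -> [-62.9  -0.1  -1.2] -0.01
```

View pics/t4.png

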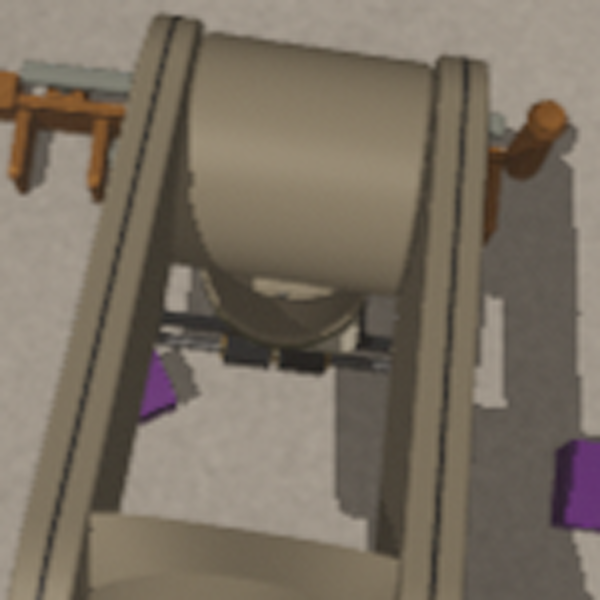

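The arm hides the tin in the top view, so I'll use the side view.

```bash
python3 - <<'E'
from h import *
im=robot.read_camera('side')
cv2.imwrite('pics/s5.png',cv2.resize(im[150:300,200:400],None,fx=4,fy=4,interpolation=cv2.INTER_CUBIC))
for d in robot.landmark_of('side','tin'):
  e=d['centre'][:2]-O;print(d['conf'],d['centre'],e@[np.cos(TH),np.sin(TH)],e@[-np.sin(TH),np.cos(TH)])
E
```

```text
0.97 [0.4555, -0.2182, 0.0036] -0.16284309014133486 -0.22338132865846488
0.86 [0.508, 0.0591, -0.0031] -0.1440372750988866 0.058217466297389345
0.35 [0.6718, -0.1919, 0.0046] 0.04873072405665295 -0.17128621232578628
```

View pics/s5.png

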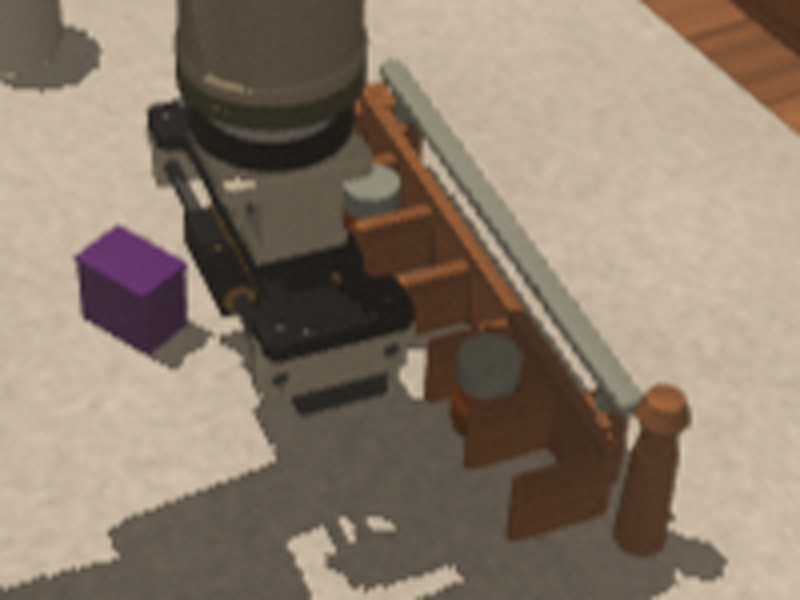

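The tin is hidden here too. There's time to retreat and check its alignment before it enters the gap.

Request:
play_rows:
  increments: "10 0 0 0 1;30 0 0 0 1;60 0 -40 0 1;100 0 -80 0 1;150 0 -120 0 1;200 0 -160 0 1;250 0 -180 0 1;265 0 -180 0 1;265 0 -180 0 1;265 0 -180 0 1;265 0 -180 0 1"

```text
t: 16.65
tool_pos: [0.2875, 0.0011, 0.1898]
orientation: [0.19, 3.136, 0.0]
force: [0.4, 0.6, -0.9]
opening: 0.0003
gripper_force: 0.0
```

```bash
python3 - <<'E'
from h import *
inc(rk(-100,-26,12),83.1)
im=robot.read_camera('top')
cv2.imwrite('pics/t6.png',cv2.resize(im[160:260,240:340],None,fx=6,fy=6,interpolation=cv2.INTER_CUBIC))
robot.read_camera('side')
for c in('top','side'):
 for d in robot.landmark_of(c,'tin'):
  e=d['centre'][:2]-O;print(c,d['conf'],e@[np.cos(TH),np.sin(TH)],e@[-np.sin(TH),np.cos(TH)])
E
```

```text
t 16.65 pos [0.2875 0.0011 0.1898] F [ 0.44  0.63 -0.87] yaw 83.08 -> [-2.559e+02 -1.000e-01  1.779e+02] -0.02
top 0.78 -0.05446074644260519 -0.024419604765726077
top 0.64 -0.13833869956649572 0.06273479259749605
top 0.59 -0.1647476753011347 -0.2251227520329118
side 0.9 -0.14380584884197556 0.057137446905150435
side 0.6 -0.16254842920188126 -0.2241515071642415
side 0.59 -0.05320936921287255 -0.024771819230089226
side 0.45 0.0042688565702965866 0.000516588406988979
```

View pics/t6.png

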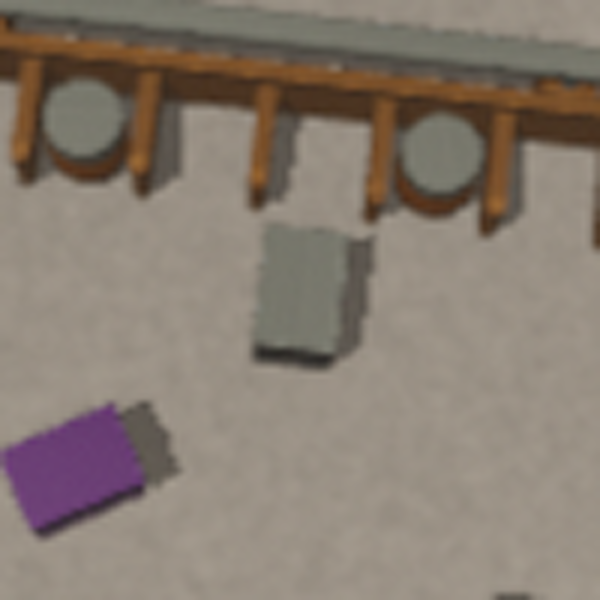

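The tin is parallel to the dividers and within about 2 mm of the third gap's centre line, slightly to the left (+y). I'll push on with a small −y drift.

Request:
play_rows:
  increments: "-50 0 0 0 1;-100 0 0 0 1;-150 0 0 0 1;-200 0 0 0 1;-230 0 0 0 1;-230 0 0 0 1;-230 0 40 0 1;-230 0 80 0 1;-230 0 120 0 1;-230 0 155 0 1;-230 0 172 0 1;-230 0 178 0 1;-230 0 178 0 1;-230 0 178 0 1"

```text
t: 18.25
tool_pos: [0.5164, -0.0267, 0.0136]
orientation: [0.189, 3.135, -0.0]
force: [-0.1, -0.5, -0.8]
opening: 0.0005
gripper_force: 0.0
```

```bash
python3 -c "
from h import *
inc(rk(-27.5,-26,12),83.1)"
```

```text
t 18.25 pos [ 0.5164 -0.0267  0.0136] F [-0.07 -0.5  -0.77] yaw 83.09 -> [-97.9  -0.1   1.7] -0.01
```

Request:
play_rows:
  increments: "-14 0 0 0 1;-24 0 0 0 1;-30 0 0 0 1;-34 0 0 0 1;-38 -0.2 0 0 1;-42 -0.5 0 0 1;-46 -0.8 0 0 1;-50 -1.1 0 0 1;-54 -1.4 0 0 1;-58 -1.7 0 0 1;-62 -2 0 0 1;-66 -2 0 0 1;-70 -2 0 0 1;-74 -2 0 0 1;-78 -2 0 0 1;-82 -2 0 0 1;-86 -2 0 0 1;-88 -2 0 0 1;-88 -2 0 0 1"

```text
t: 20.15
tool_pos: [0.6032, -0.0392, 0.0127]
orientation: [0.189, 3.135, -0.0]
force: [-0.3, -0.1, -0.1]
opening: 0.0005
gripper_force: 0.0
```

```bash
python3 -c "
from h import *
inc(rk(-27.5,-26,12),83.1)"
```

```text
t 20.15 pos [ 0.6032 -0.0392  0.0127] F [-0.34 -0.07 -0.09] yaw 83.09 -> [-10.2   1.9   0.8] -0.01
```

Request:
play_rows:
  increments: "-2 0 0 0 1;-4 0 0 0 1;-6 0 0 0 1;-7 0 0 0 1;-8 0 0 0 1;-8.5 0 0 0 1;-9 0 0 0 1;-9 0 0 0 1;-9 0 0 0 1"

```text
t: 21.05
tool_pos: [0.6116, -0.0402, 0.0127]
orientation: [-0.189, -3.136, 0.0]
force: [-2.5, 0.7, 2.1]
opening: 0.0004
gripper_force: 1.3
```

Request:
play_rows:
  increments: "-1 0 0 0 1;-1 0 0 0 1;-2 0 0 0 1;-2 0 0 0 1;-2 0 0 0 1"

```text
t: 21.55
tool_pos: [0.6116, -0.0402, 0.0126]
orientation: [-0.189, -3.131, -0.0]
force: [-14.1, 0.4, 11.6]
opening: 0.0003
gripper_force: 7.0
```

14 N with no further movement, so the tin should be home. I'll back off and check.

Request:
play_rows:
  increments: "0 0 0 0 1;4 0 0 0 1;15 0 0 0 1;40 0 0 0 1;70 0 -30 0 1;110 0 -70 0 1;160 0 -120 0 1;210 0 -160 0 1;260 0 -190 0 1;310 0 -190 0 1;325 0 -190 0 1;325 0 -190 0 1;325 0 -190 0 1"

```text
t: 22.85
tool_pos: [0.2913, -0.0014, 0.2039]
orientation: [0.189, 3.13, -0.001]
force: [0.1, -0.3, -0.1]
opening: 0.0004
gripper_force: 0.0
```

```bash
python3 - <<'E'
from h import *
inc(rk(-27.5,-26,12),83.1)
im=robot.read_camera('top')
a=cv2.resize(im[150:230,250:330],None,fx=5,fy=5,interpolation=cv2.INTER_CUBIC)
im=robot.read_camera('side')
b=cv2.resize(im[180:260,280:360],None,fx=5,fy=5,interpolation=cv2.INTER_CUBIC)
cv2.imwrite('pics/f.png',np.hstack([a,b]))
for c in('top','side'):
 for d in robot.landmark_of(c,'tin'):
  e=d['centre'][:2]-O;print(c,d['conf'],e@[np.cos(TH),np.sin(TH)],e@[-np.sin(TH),np.cos(TH)])
E
```

```text
t 22.85 pos [ 0.2913 -0.0014  0.2039] F [ 0.07 -0.34 -0.12] yaw 83.09 -> [-323.3    2.   193.8] -0.01
top 0.89 -0.13966029537363883 0.05784057309664184
top 0.8 -0.16232016920809542 -0.22603774611390748
side 0.96 -0.16375994774822084 -0.21996674638112912
side 0.94 -0.1398588468420247 0.057816545728874916
side 0.8 0.009979264626646939 -0.026694461551253518
```

View pics/f.png

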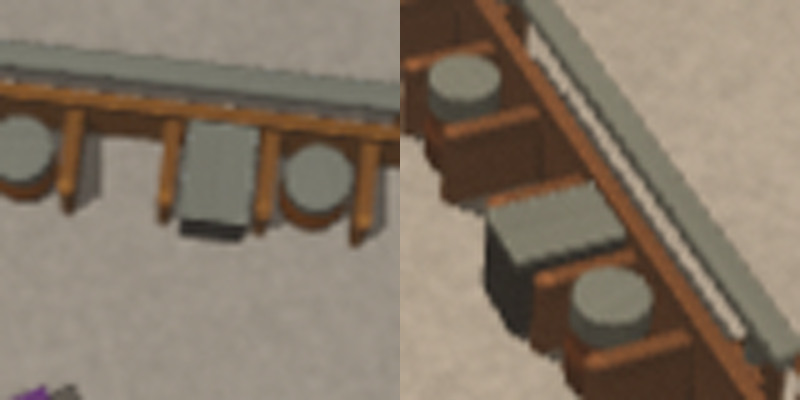

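The tin sits square in the third gap, flush against the back panel, and the jars are undisturbed. The hand is clear, so I'll hand the job in.

```bash
python3 -c "
from plant import robot
print(robot.close_job())"
```

```text
the job is handed in; nothing more can be done
None
```

I ran the finger along the lightly pressed rail from the post to the third gap, then pushed the tin into that gap, home against the back panel, and handed the job in at about 23 s with the hand clear; no verdict was returned.

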